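Lock the cutting guide rail with its press-and-turn knob

ROBOT

A 7-joint arm with a two-finger parallel gripper is mounted at the origin on the work surface. World frame = base frame: x ahead of the robot, y to its left, z up, the work surface at z = 0. Lengths are in m, angles in rad, forces in N, time in s.
With the tool pointing down it reaches from about 0.35 to 0.9 m from the base axis. Payload 8.1 kg.
Tool frame: the origin (TCP) lies midway between the tips of the shut fingers; the grasp point (between the pads) lies 19 mm behind it (arm.pinch_z is the distance from the TCP to the grasp point, in m); z points along the fingers, y is the direction in which the jaws open and shut (so a half turn about z gives the same grasp; the last joint's range is limited). The gripper opens to 92 mm and grips with 3 to 60 N. Pads are 19 mm wide; open, the fingers measure 130 mm over their backs; the gripper's body (75 mm by 190 mm) begins 47 mm behind the grasp point.
Start: joints at [-1.203, 0.434, 0.025, 1.573, -0.012, 1.134, -0.075], TCP at [0.284, 0.557, 0.205] pointing down, gripper open.
Joint ranges: [-2.62, 2.62], [-0.44, 2.09], [-1.27, 1.32], [0.08, 2.57], [-1.32, 4.46], [0.12, 2], [-2.74, 2.74]. Speed limits (rad/s): [2.22, 2.22, 3.01, 3.01, 3.14, 3.14, 3.14].

INTERFACE

Orientations are given as a rotation vector (axis times angle).
In Python, from cell import arm, eyes gives the robot as it stands.
- The arm moves only by the tool apply_moves, never from a script. Its argument "targets" is one flat list of numbers, 5 for each row, row after row: the closure, from 0 (fully open) to 1 (shut), then the shift along the tool's x, y, z each as a share of 40 cm, from -1 to 1, then the turn about the tool's z as a share of pi/2 rad, from -1 to 1. A call has 1 to 20 rows; each row shifts and turns the commanded pose from where the row before left it, along the tool's axes as they then stand; what a row does not reach is not made up. A row lasts 1/8 s, in which the tool goes at most 62.5 mm and 10.7 degrees, less where a joint would pass 70% of its speed; a pose out of reach is approached as far as the arm can. A call with a number of a shift or a turn outside -1 to 1 is refused whole. A call with a gripper value outside its range is refused whole. The fingers move at their own pace and stop on an object; "grip_force" is the grip in N (left out, the last holds). Time passes only in rows, so rows that do not move let the fingers close. It gives the time, the measured TCP pose, the force and the opening at its end, in the units of the state.
- arm.observe(): the state, without advancing time (a new reading comes with each control period).
- eyes.get_image(name): name is "scene" or "top" or "wrist"; returns the picture (400x640x3 uint8, red, green, blue); there is no depth.
- eyes.camera_params(name): a dict with "camera_matrix" (3x3 intrinsics, pixels), "xyz" and "attitude" of the camera in the world; the wrist camera has in their place "hand_eye" (4x4, takes a point from camera to tool coordinates, whose origin is the TCP and whose axes are the flange's). Camera axes: x right, y down, z forward; pixel columns grow to the right and rows downward; lengths in m; the calibration is good to about 2 mm. A picture is of the moment at which its call begins: read the wrist's pose just before it. camera_params takes no time and is no camera call.
- arm.sign_off(): hands the job in, once; it reports no verdict.
The state is a dict: "clock": time; "joints": joint angles; "dq": joint speeds; "joint_efforts": joint torques, N m; "position": TCP position; "ee_rot": TCP orientation; "force": force on the tool from outside, world axes, zero at the start; "ft_torque": the same for the moment, N m; "width": opening from 0.0 (shut) to 1.0 (fully open).
Only numpy, scipy, OpenCV 4.12 (cv2) and the standard library are available. Lean on these libraries where they do the work, as an engineer would, in place of code of your own. Each camera call takes 0.05 s, during which the arm holds its last target.

TASK

Lock the guide rail on the cutting mat: push the bar-shaped lock knob down against its spring until it bottoms, turn it clockwise (seen from above) as far as it will go while it is held down, then let go so that it springs back up in the locked position. Leave the round adjuster knob on the same rail as it is set.

Things in the scene. Friction and masses are not known exactly. Their poses are not given: they have to be found in the camera images.
- lock_grip (a point): Lock knob, black: a disc 62 mm across, 8 thick, and on it an upright bar grip 58 mm long, 16 thick, 34 tall, white stripe on top at its pointer end. Point on the vertical turning axis inside the bar, 22 mm above the disc's top face, 12 below the bar's top, about 87 mm above the table; moves with the knob. x along the bar (pointer end at -x), y across its thickness, z up.
- lock_press (a joint): How far the lock knob is pushed down: 0 up, 0.008 m bottomed. Spring 3 N to start, 9 N at the bottom; rises by itself. A lug inside stops the turn between about 0.3 and 0.9 rad unless the knob is well down (it passes freely over 5 mm down); let go between those, it stays caught half down. Under the disc: a 10 mm gap, then a fixed grey block 74 x 74 x 36 mm on the rail.
- lock_turn (a joint): Angle of the lock knob, growing clockwise seen from above: 0 (unlocked stop) to 1.2 rad (locked stop). Starts at 0 to 0.2; stays where it is left (friction 0.04 N m). At 0 the pointer end points square across the rail to the robot's side; clockwise carries it to the robot's left. The fixed rail (aluminium, 70 x 660 mm) lies left to right on the green mat, up to 0.3 rad askew.
- adjuster_mark (a point): White mark on the other knob, the adjuster, to be left alone: round, ribbed, black, 48 mm across and 22 tall on a 62 mm disc, on an equal block of the same rail, 0.20 to 0.31 m to the left or right of the lock knob. Point on its top face, 20 mm from its turning axis, about 87 mm above the table. It turns easily and does not go down.

How it is judged:
By the outcome, as a careful person would: the job done as asked, in the order asked, and still so for the second after the job is handed in, with the robot touching nothing.
It also fails if it takes over 32 s, if anything falls off the work surface, if the arm or the gripper's body presses on something with over 40 N, if the wrist force passes 120 N, or if a joint passes its speed limit or range.

## Working session

There is one attempt and no reset: what is moved stays moved. The work goes in short steps, Python scripts to look and compute and a tool call to move; the robot and the scene stay as the last step left them, time stands still between calls to the robot, and variables do not carry over. Pictures are saved under pics/ and viewed, and the job is handed in when it is done.

Besides the shell and the picture viewer there is one more tool, called as a command line: name --argument value ..., lists and objects as JSON in quotes. apply_moves: Moves the arm, as the interface text tells. Its arguments: {"type":"object","properties":{"targets":{"type":"array"},"grip_force":{"type":"number"}},"required":["targets"]}

```bash
mkdir -p pics; ls
cat > h.py <<'E'
import numpy as np,cv2
from cell import arm,eyes
from scipy.spatial.transform import Rotation as R
def snap(n,f):
    im=eyes.get_image(n); cv2.imwrite('pics/'+f,im[:,:,::-1]); return im
E
python3 - <<'E'
from h import *
s=arm.observe(); print(s, arm.pinch_z)
for n in ("scene","top","wrist"):
    print(n,eyes.camera_params(n))
snap("top","top0.png"); snap("scene","scene0.png")
E
```

```text
pics
{'clock': 0.0, 'joints': array([-1.20258136,  0.43522917,  0.02498448,  1.5741458 , -0.01158825,
        1.13399004, -0.07508853]), 'dq': array([-0.00028187, -0.00094922,  0.00104654,  0.00013155,  0.00214188,
        0.00147351, -0.00126252]), 'joint_efforts': array([ 3.50862337e-06, -6.67861247e+01,  9.84785557e-01, -3.14442444e+01,
       -6.05003536e-02,  4.31130175e-02,  2.07894050e-04]), 'position': array([0.28331432, 0.55645598, 0.20382247]), 'ee_rot': array([-7.32789510e-01, -3.05470763e+00,  2.53298952e-03]), 'force': array([0.47688094, 0.20553106, 1.04072166]), 'ft_torque': array([ 0.03159859, -0.0063492 ,  0.04506594]), 'width': 1.0011827265952586} 0.0188
scene {'camera_matrix': array([[407.23198911,   0.        , 319.30069054],
       [  0.        , 407.23198911, 202.58923563],
       [  0.        ,   0.        ,   1.        ]]), 'xyz': array([0.86722978, 0.2476638 , 0.61409629]), 'attitude': array([-1.2099914 , -2.39855807,  0.86125334])}
top {'camera_matrix': array([[401.47330297,   0.        , 313.87653095],
       [  0.        , 401.47330297, 209.04897772],
       [  0.        ,   0.        ,   1.        ]]), 'xyz': array([ 0.45149458, -0.00350474,  0.74499557]), 'attitude': array([-2.1576506 ,  2.12985788, -0.12183971])}
wrist {'camera_matrix': array([[309.50253227,   0.        , 316.78103379],
       [  0.        , 309.50253227, 200.82308647],
       [  0.        ,   0.        ,   1.        ]]), 'hand_eye': array([[-1.42378544e-04, -9.59807175e-01, -2.80660234e-01,
         7.69024084e-02],
       [ 9.99999480e-01,  1.46827657e-04, -1.00942234e-03,
        -2.58125862e-04],
       [ 1.01005949e-03, -2.80660231e-01,  9.59806655e-01,
        -1.80480651e-01],
       [ 0.00000000e+00,  0.00000000e+00,  0.00000000e+00,
         1.00000000e+00]])}
```

View pics/top0.png

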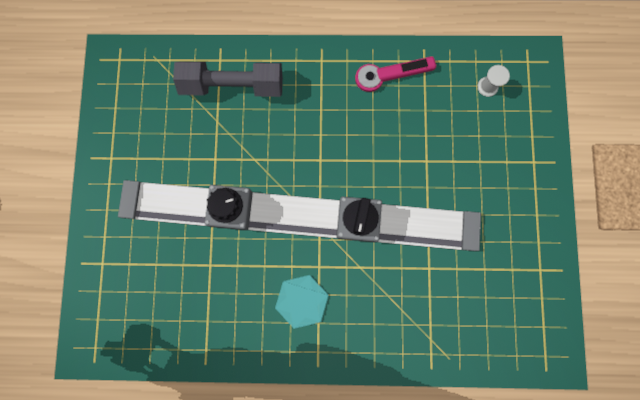

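View pics/scene0.png

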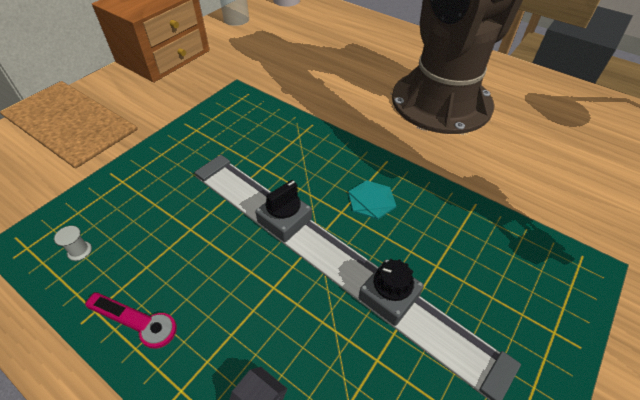

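The top view shows the lock knob near (361,217) with its stripe near (360,228), and the adjuster near (226,204). In the scene view the lock is near (283,200) and the adjuster near (394,280). I'll zoom in.

Run:
```python
import cv2,numpy as np
a=cv2.imread('pics/top0.png')[185:250,325:400]; b=cv2.imread('pics/scene0.png')[165:245,245:320]
a=cv2.resize(a,(400,347),interpolation=cv2.INTER_NEAREST); b=cv2.resize(b,(325,347),interpolation=cv2.INTER_NEAREST)
cv2.imwrite('pics/z0.png',np.hstack([a,b]))
for f,(r0,r1,c0,c1) in (('top0',(195,240,340,382)),('scene0',(175,222,255,310))):
    im=cv2.imread(f'pics/{f}.png')[r0:r1,c0:c1].astype(int)
    mx=im.max(2)
    print(f); 
    for r in range(r1-r0): print(r0+r,' '.join('%3d'%v for v in mx[r]))
```

```text
top0
195 114 114 114 113 114 113 157 143 114 114 113 113 114 114 113 113 113 114 113 114 113 113 114 113 113 113 114 113 113 114 114 113 113 143 132 113 112 113 113 113 112 112
196 110 109 112 109 107 107 139 125 101 100 104 106 105 110 113 113 113 113 114 114 113 113 113 113 113 113 113 113 113 113 113 113 113 143 132 114 113 113 114 113 113 113
197 109 112 128 138 121 106 110 104  98  96  98 102 101 106 109 108 106 104 102 101 100  99  93  89  92  92 100 104 110 114 113 113 113 142 133 114 113 113 114 113 113 114
198 113 129 156 170 160 137 126 125 124 123 122 122 121 118 115 111 108 103 100  97  88  69  45  37  42  41  62  70  85  93  98 100 104 130 120 110 113 114 114 113 113 113
199 114 137 167 178 178 154 134 134 134 134 133 133 131 130 130 128 114 105 101  97  81  52  41  42  42  40  39  37  41  45  66  87  98 110 107 106 109 108 106 104 105 111
200 120 134 155 167 167 147 134 133 134 133 134 133 133 124 113 109  85  70  62  54  38  34  41  43  43  42  42  44  42  37  62 108 121 122 121 118 114 111 120 119 103 101
201 122 130 134 144 143 136 134 133 134 134 134 123 111  88  61
[... 16479 characters left out ...]
  70  67  70  71  69  68  68
219 130 118  55  42  39  41  44  42  38  47  52  68  81  86  93  96  94  94  93  93  91  93  91  87  74  90  91  88  90  89  92  96  96  93  94  94  94  95  94  95  96  97  99  95  84  75  71  71  69  71  67  69  69  68  69
220 117 117  56  36  37  40  40  41  43  41  41  52  64  77  83  90  95  94  95  95  95  95  96  95  93  97  92  94  96  96  96  94  96  93  94  95  96  93  95  96  97  97  95  82  74  72  70  71  70  69  70  70  67  67  83
221  92 101  74  44  41  36  43  41  40  43  43  42  43  60  71  82  90  93  94  94  94  94  93  95  93  95  95  93  93  93  95  91  96  93  94  96  94  96  95  97  99  94  84  75  68  70  70  72  69  68  72  69  70  64  68
```

View pics/z0.png

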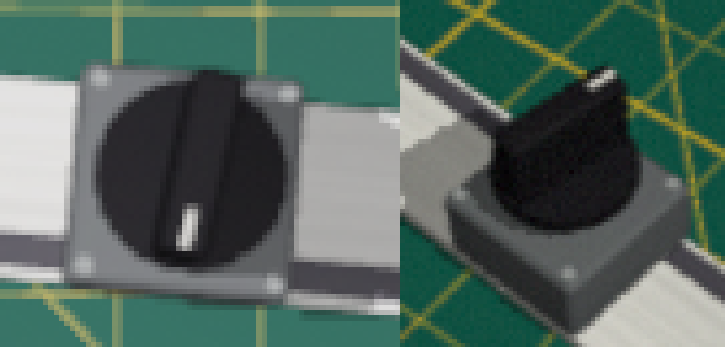

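```bash
cat >> h.py <<'E'
def ray(n,uv):
    p=eyes.camera_params(n); K=p["camera_matrix"]
    Rm=R.from_rotvec(p["attitude"]).as_matrix()
    return np.array(p["xyz"]),Rm@np.linalg.solve(K,[uv[0],uv[1],1.])
def plane(n,uv,z):
    o,d=ray(n,uv); return o+d*(z-o[2])/d[2]
def tri(a,ua,b,ub):
    o1,d1=ray(a,ua);o2,d2=ray(b,ub)
    t=np.linalg.lstsq(np.c_[d1,-d2],o2-o1,rcond=None)[0]
    p,q=o1+t[0]*d1,o2+t[1]*d2
    return (p+q)/2,np.linalg.norm(p-q)
E
python3 - <<'E'
from h import *
np.set_printoptions(precision=4,suppress=True)
print('attitude check',R.from_rotvec(eyes.camera_params("top")["attitude"]).as_matrix())
def wc(f,r,thr):
    im=cv2.imread(f)[r[0]:r[1],r[2]:r[3]].min(2).astype(float); w=np.clip(im-thr,0,None)
    y,x=np.mgrid[r[0]:r[1],r[2]:r[3]]; return (w*x).sum()/w.sum(),(w*y).sum()/w.sum()
ut=wc('pics/top0.png',(221,233,356,364),55); us=wc('pics/scene0.png',(180,187,287,295),70)
print(ut,us,tri('top',ut,'scene',us))
for z in(.099,):
    a=plane('top',(365.6,198.3),z);b=plane('top',(358.4,231.5),z);c=plane('top',(364.2,205),z);d=plane('top',(359.2,228),z)
    print('ends',a,b,(a+b)/2,np.linalg.norm(a-b),'dir',np.arctan2(*(a-b)[[1,0]]),np.arctan2(*(c-d)[[1,0]]))
print('disc', plane('top',(360.6,217),.065))
# corners of block screws in zoomed px -> px: TL(100,76) TR(290,93) BL(84,265) BR(276,285)
P=[plane('top',(325+u/5.333-.4,185+v/5.333-.4),.046) for u,v in((100,76),(290,93),(84,265),(276,285))]
print('block c',np.mean(P,0),'rail dir ang', [np.arctan2(*(P[0]-P[1])[[0,1]]),np.arctan2(*(P[2]-P[3])[[0,1]])])
# rail edges ends
e=[plane('top',u,.0) for u in((127,199),(473,231))]; print('rail',e,np.arctan2(*(e[0]-e[1])[[0,1]]))
print('adj',plane('top',(226,204),.087))
E
```

```text
attitude check [[ 0.0142 -0.9911  0.1322]
 [-0.9997 -0.0116  0.02  ]
 [-0.0183 -0.1324 -0.991 ]]
(np.float64(359.7460964019009), np.float64(227.28309572301427)) (np.float64(291.0365296803653), np.float64(182.65022831050229)) (array([ 0.5093, -0.0654,  0.0995]), np.float64(0.001556806485321226))
ends [ 0.5563 -0.0743  0.099 ] [ 0.5021 -0.0626  0.099 ] [ 0.5292 -0.0685  0.099 ] 0.055449070244906876 dir -0.21273880850160304 -0.21324662076181009
disc [ 0.5295 -0.0695  0.065 ]
block c [ 0.5295 -0.0698  0.046 ] rail dir ang [np.float64(0.0792265610476489), np.float64(0.0911310116920082)]
rail [array([0.5659, 0.366 , 0.    ]), array([ 0.5134, -0.2828,  0.    ])] 0.08070895521135502
adj [0.546  0.1561 0.087 ]
```

apply_moves --targets '[0,0,0,0,-0.082,0,0,0,0,-0.082,0,-0.0665,-0.1,0,0,0,-0.0665,-0.1,0,0,0,-0.0665,-0.1,0,0,0,-0.0665,-0.1,0,0,0,-0.0665,-0.1,0,0,0,-0.0665,-0.1,0,0,0,-0.0665,-0.1,0,0,0,-0.0665,-0.1,0,0,0,-0.0665,-0.1,0,0,0,-0.0665,-0.1,0,0,0,-0.0665,-0.1,0,0,0,-0.0665,-0.1,0,0,0,-0.0665,-0.1,0,0,0,-0.0665,-0.1,0,0]'

```text
clock: 2.1
position: [0.5292, -0.0705, 0.2044]
ee_rot: [-0.334, -3.123, -0.0]
force: [0.6, -0.4, -0.4]
width: 0.999
```

Run:
```python
from h import *
np.set_printoptions(precision=4,suppress=True)
s=arm.observe(); print(s['clock'],s['position'],s['ee_rot'],s['joints'],s['force'])
Rm=R.from_rotvec(s['ee_rot']).as_matrix(); print(Rm); np.savez('w1.npz',p=s['position'],R=Rm)
snap('wrist','w1.png')
```

```text
2.1 [ 0.5292 -0.0705  0.2044] [-0.3338 -3.1235 -0.0001] [-0.2023  0.2876  0.3006  1.814  -0.0968  1.0545  1.4924] [ 0.6472 -0.3997 -0.4163]
[[-0.9774  0.2113 -0.0003]
 [ 0.2113  0.9774  0.0001]
 [ 0.0003  0.     -1.    ]]
```

View pics/w1.png

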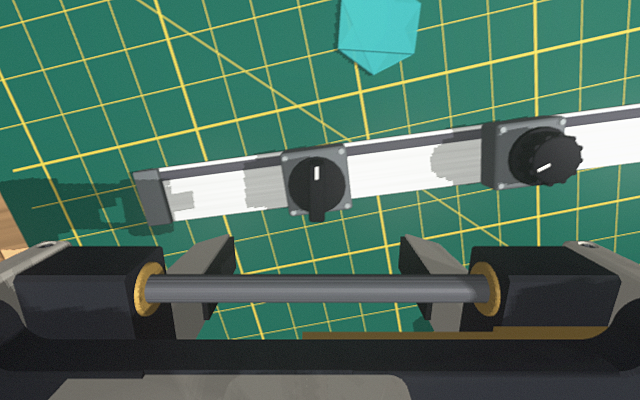

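The wrist view shows the lock knob at about (317,185), its bar vertical in the picture and so in line with tool x. The adjuster is at (545,157). I'll measure the bar here as the second view.

```bash
cat >> h.py <<'E'
def wray(f,uv):
    d=np.load(f); p=eyes.camera_params("wrist"); K=p["camera_matrix"]; H=p["hand_eye"]
    v=H[:3,:3]@np.linalg.solve(K,[uv[0],uv[1],1.])
    return d['p']+d['R']@H[:3,3], d['R']@v
def wplane(f,uv,z):
    o,d=wray(f,uv); return o+d*(z-o[2])/d[2]
E
python3 - <<'E'
from h import *
np.set_printoptions(precision=4,suppress=True)
im=cv2.imread('pics/w1.png'); 
cv2.imwrite('pics/z1.png',cv2.resize(im[140:225,275:360],None,fx=6,fy=6,interpolation=cv2.INTER_NEAREST))
m=im.max(2).astype(int)
for r in (160,166,172,178,184,190,196,202,208,214,218,220,222,224): print(r,m[r,302:334])
g=im.min(2).astype(float); w=np.clip(g[162:184,310:324]-70,0,None); y,x=np.mgrid[162:184,310:324]
u=((w*x).sum()/w.sum(),(w*y).sum()/w.sum()); print('stripe',u)
o,d=wray('w1.npz',u)
for n,uv in(('top',(359.75,227.28)),('scene',(291.04,182.65))):
    o2,d2=ray(n,uv); t=np.linalg.lstsq(np.c_[d,-d2],o2-o,rcond=None)[0]; p,q=o+t[0]*d,o2+t[1]*d2
    print((p+q)/2,np.linalg.norm(p-q))
E
```

```text
160 [ 69  53  42  48  52  53  57  51  40  45  40  42  45  42  42  44  47  45
  45  46  47  52  55  55  56  57  58  66  87 109 130 141]
166 [ 49  51  50  49  51  47  45  45  53  53  54  47  38  80 134 150 143  79
  50  53  54  56  51  57  60  58  58  52  57  60  58  57]
172 [ 48  52  51  51  47  49  45  46  53  53  52  40 142 229 255 247 200  99
  45  54  54  56  55  51  59  58  60  58  61  58  62  60]
178 [ 45  48  44  51  50  47  47  48  52  56  50  35 150 239 255 251 194  93
  51  56  55  59  56  53  60  59  56  61  58  59  61  58]
184 [48 49 48 48 48 45 44 49 49 56 52 57 53 55 57 57 56 54 53 57 54 55 56 52
 55 56 56 56 59 56 57 56]
190 [49 44 49 48 47 49 44 49 49 51 53 55 55 55 54 52 52 54 52 54 56 55 55 53
 55 56 58 59 57 55 58 59]
196 [48 46 49 46 48 50 42 46 48 52 52 52 54 55 57 55 55 53 55 54 54 55 56 54
 56 58 56 55 57 54 58 56]
202 [46 47 48 47 45 43 45 47 52 49 56 53 54 55 58 55 53 53 56 55 54 55 53 51
 54 55 55 52 56 57 56 57]
208 [ 47  41  43  41  44  45  43  49  47  51  51  54  50  53  51  56  56  56
  53  53  57  50  55  52  55  53  57  54  50  45  71 117]
214 [116 111 100 104 104 106  91  57  46  48  53  53  52  48  54  51  49  53
  50  54  49  48  74 108 119 119 116 116 118 117 119 117]
218 [163 174 132 113 116 119  92  59  45  44  55  51  50  50  51  52  52  47
  51  53  51  48  69 105 118 118 115 119 118 115 116 116]
220 [135 171 154 120 114 118 103  76  51  42  48  51  50  46  49  47  47  48
  52  43  49  46  86 112 114 113 111 111 105 124 138 155]
222 [114 156 173 134 111 117 117 114 108 101  94  95  92  94  90  87  88  83
  82 104 129 153 177 199 214 184 168 162 151 148 141 130]
224 [115 137 171 145 117 112 111 110 108 111 134 148 174 193 201 182 176 166
 158 155 144 131 120 114 111 111 114 112 115 115 116 118]
stripe (np.float64(316.3007862303442), np.float64(172.74192520186995))
[ 0.5102 -0.0665  0.0888] 0.0016655547402711916
[ 0.5088 -0.0668  0.0983] 1.1432014037595825e-05
```

View pics/z1.png

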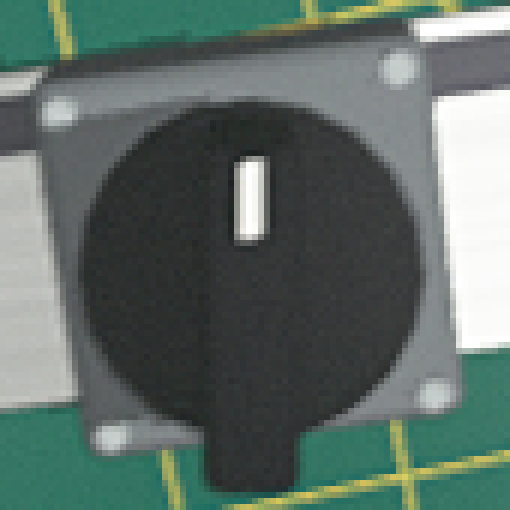

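Run:
```python
from h import *
np.set_printoptions(precision=4,suppress=True)
d=np.load('w1.npz')
S=wplane('w1.npz',(316.3,172.7),.099); E=wplane('w1.npz',(316.5,221),.099); print(S,E,np.linalg.norm(S-E))
# disc centre: px left 275+82/6, right 275+425/6, row 140+270/6
C=wplane('w1.npz',(275+253/6-.4,140+265/6-.4),.065); print('disc',C)
for X in(S,E,C,np.array([.5293,-.0693,.09])): print('tool frame off',(d['R'].T@(X-d['p'])))
ax=S-E; print('heading',np.arctan2(ax[1],ax[0]))
```

```text
[ 0.5086 -0.0668  0.099 ] [ 0.5556 -0.0768  0.099 ] 0.048089293539583404
disc [ 0.5268 -0.0703  0.065 ]
tool frame off [ 0.0209 -0.0007  0.1054]
tool frame off [-0.0272 -0.0005  0.1054]
tool frame off [ 0.0023 -0.0003  0.1394]
tool frame off [0.0001 0.0012 0.1144]
heading 2.9321458212931577
```

apply_moves --targets '[0,0.0025,0,0.1,0,0,0,0,0.1,0,0,0,0,0.09,0,0,0,0,0.045,0,0,0,0,0,0,1,0,0,0,0,1,0,0,0,0,1,0,0,0,0,1,0,0,0,0,1,0,0,0,0,1,0,0,0,0]' --grip_force 40

```text
clock: 3.52
position: [0.528, -0.0689, 0.0707]
ee_rot: [0.334, 3.124, 0.0]
force: [0.4, -0.2, -0.6]
width: 0.395
```

apply_moves --targets '[1,0,0,0,0,1,0,0,0,0,1,0,0,0,0,1,0,0,0,0,1,0,0,0,0,1,0,0,0,0]'

```text
clock: 4.28
position: [0.5279, -0.0693, 0.0706]
ee_rot: [-0.335, -3.124, 0.001]
force: [-2.2, -3.6, 1.5]
width: 0.168
```

apply_moves --targets '[1,0,0,0.01,0,1,0,0,0.01,0,1,0,0,0,0,1,0,0,0,0]'

```text
clock: 4.78
position: [0.528, -0.0693, 0.0628]
ee_rot: [0.335, 3.123, -0.0]
force: [-3.0, -4.4, 8.1]
width: 0.167
```

apply_moves --targets '[1,0,0,0.004,0,1,0,0,0,0,1,0,0,0,0]'

```text
clock: 5.15
position: [0.5283, -0.0694, 0.0623]
ee_rot: [0.335, 3.122, 0.0]
force: [-7.6, -3.4, 22.8]
width: 0.167
```

Bottomed: the force rose sharply at about 8.3 mm. Next I turn clockwise.

apply_moves --targets '[1,0,0,0,0.06,1,0,0,0,0.06,1,0,0,0,0.06,1,0,0,0,0.06,1,0,0,0,0.06,1,0,0,0,0.06,1,0,0,0,0.06,1,0,0,0,0.06,1,0,0,0,0.06,1,0,0,0,0.06,1,0,0,0,0]'

```text
clock: 6.52
position: [0.5296, -0.068, 0.0624]
ee_rot: [1.716, 2.629, 0.004]
force: [-3.5, 0.0, 20.6]
width: 0.166
```

Run:
```python
from h import *
np.set_printoptions(precision=4,suppress=True)
s=arm.observe(); Rm=R.from_rotvec(s['ee_rot']).as_matrix()
print(s['position'],'heading',np.arctan2(Rm[1,0],Rm[0,0]),'force',s['force'],s['ft_torque'],s['joints'])
```

```text
[ 0.5296 -0.068   0.0624] heading 1.9851849856868586 force [-3.5093  0.0073 20.617 ] [ 0.1107  0.8533 -0.0035] [-0.3481  0.4907  0.5178  1.9877 -0.3526  0.7478  0.7947]
```

apply_moves --targets '[1,0,0,0,0.03,1,0,0,0,0.03,1,0,0,0,0.02,1,0,0,0,0]'

```text
clock: 7.02
position: [0.5299, -0.0679, 0.0624]
ee_rot: [1.876, 2.517, 0.005]
force: [-2.7, 1.6, 20.2]
width: 0.167
```

```bash
cat > st.py <<'E'
from h import *
np.set_printoptions(precision=4,suppress=True)
s=arm.observe(); Rm=R.from_rotvec(s['ee_rot']).as_matrix()
print(s['clock'],s['position'],'heading',np.arctan2(Rm[1,0],Rm[0,0]),'force',s['force'],s['ft_torque'],s['width'])
E
python3 st.py
```

```text
7.025 [ 0.5299 -0.0679  0.0624] heading 1.8606495888527301 force [-2.7122  1.6073 20.1753] [ 0.1182  0.7154 -0.0195] 0.1668336522427922
```

apply_moves --targets '[1,0,0,0,0.02,1,0,0,0,0.02,1,0,0,0,0]'

```text
clock: 7.4
position: [0.5299, -0.0679, 0.0624]
ee_rot: [1.953, 2.458, 0.005]
force: [-3.5, 1.2, 19.4]
width: 0.166
```

```bash
python3 st.py
```

```text
7.4 [ 0.5299 -0.0679  0.0624] heading 1.7990199689804922 force [-3.4675  1.2386 19.4091] [0.0782 0.6989 0.6033] 0.16620187238270215
```

On the stop: the resisting moment is 0.60 N m. I'll let it rise with the spring, open the jaws, and clear upward.

apply_moves --targets '[1,0,0,-0.008,0,1,0,0,-0.008,0,1,0,0,-0.006,0,1,0,0,0,0,0,0,0,0,0,0,0,0,0,0,0,0,0,0,0,0,0,0,0,0,0,0,0,0,0,0,0,0,0,0,0,0,0,0,0,0,0,0,0,0]'

```text
clock: 8.9
position: [0.528, -0.0689, 0.0698]
ee_rot: [1.956, 2.458, 0.0]
force: [-0.7, 0.6, 0.3]
width: 0.974
```

```bash
python3 st.py
```

```text
8.9 [ 0.528  -0.0689  0.0698] heading 1.7972778334706183 force [-0.7312  0.5506  0.3336] [-0.0822  0.0282 -0.0568] 0.9738302317983307
```

apply_moves --targets '[0,0,0,-0.08,0,0,0,0,-0.14,0,0,0,0,-0.14,0,0,0,0,0,0,0,0,0,0,0]'

```text
clock: 9.52
position: [0.5277, -0.0686, 0.2135]
ee_rot: [-1.955, -2.458, -0.0]
force: [0.3, 0.7, 0.3]
width: 1.0
```

Run:
```python
from h import *
s=arm.observe(); np.savez('w2.npz',p=s['position'],R=R.from_rotvec(s['ee_rot']).as_matrix())
w=snap('wrist','w2.png'); t=snap('top','top2.png'); c=snap('scene','scene2.png')
z=lambda a,h,wd:cv2.resize(a[h[0]:h[1],wd[0]:wd[1]],(390,390),interpolation=cv2.INTER_NEAREST)[:,:,::-1]
cv2.imwrite('pics/z2.png',np.hstack([z(w,(140,225),(275,360)),z(c,(165,245),(245,325))]))
```

```text
(no output)
```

View pics/z2.png

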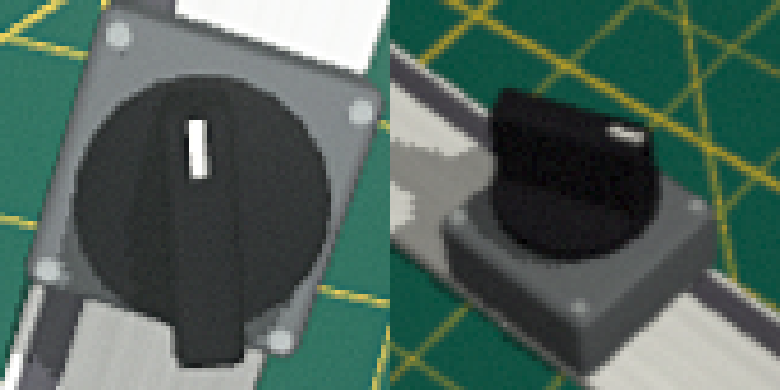

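View pics/w2.png

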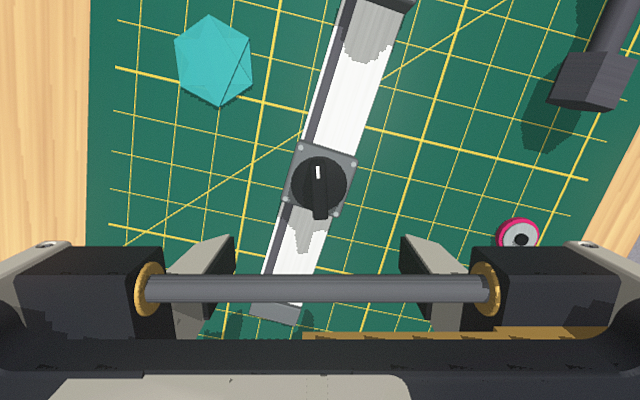

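View pics/scene2.png

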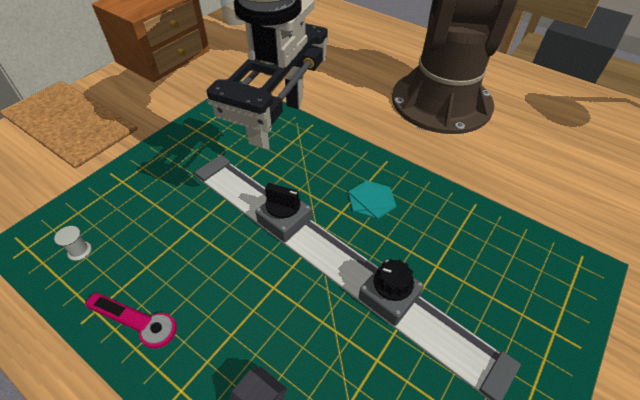

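The lock stripe is now at about (317,172) in the wrist view and points left. The bar is turned, and the adjuster looks unchanged in the scene view. I'll check both with numbers.

Run:
```python
from h import *
np.set_printoptions(precision=4,suppress=True)
im=cv2.imread('pics/w2.png'); g=im.min(2).astype(float); sc=cv2.imread('pics/scene2.png').min(2).astype(float)
def wc(g,r,thr):
    w=np.clip(g[r[0]:r[1],r[2]:r[3]]-thr,0,None); y,x=np.mgrid[r[0]:r[1],r[2]:r[3]]; return (w*x).sum()/w.sum(),(w*y).sum()/w.sum()
u=wc(g,(163,182,311,324),75); us=wc(sc,(188,196,288,300),70); print(u,us)
o,d=wray('w2.npz',u);o2,d2=ray('scene',us); t=np.linalg.lstsq(np.c_[d,-d2],o2-o,rcond=None)[0]; p,q=o+t[0]*d,o2+t[1]*d2
S=(p+q)/2; print('stripe',S,np.linalg.norm(p-q))
# bar far end edges at rows ~ 212-217
m=im.max(2)
for r in (208,211,214,217,219,220): print(r,m[r,306:334])
for z in (.091,.099):
  E=wplane('w2.npz',(275+210/4.588-.4,140+364/4.588-.4),z); T=wplane('w2.npz',u,z); a=T-E
  h=np.arctan2(a[1],a[0]); print(z,T,E,'heading',h,'turn',np.pi+(-.0807)-h, 'len',np.linalg.norm(a))
# adjuster: before/after
for n,(r0,r1,c0,c1) in (('scene',(255,315,365,425)),('top',(185,230,205,250))):
  a=cv2.imread(f'pics/{n}0.png')[r0:r1,c0:c1].astype(int); b=cv2.imread(f'pics/{n}2.png')[r0:r1,c0:c1].astype(int)
  print(n,'adj diff mean/max',abs(a-b).mean(),abs(a-b).max())
```

```text
(np.float64(317.41276707301085), np.float64(171.71949141434)) (np.float64(292.9), np.float64(191.9373831775701))
stripe [ 0.523  -0.0508  0.0979] 0.0010340685795126334
208 [76 48 37 37 43 47 45 49 51 59 53 53 52 54 53 53 56 53 54 51 48 45 52 50
 59 54 82 96]
211 [183 188 189 195 192 182 105  46  49  55  54  58  54  53  52  57  52  55
  54  52  53  41  92 100  97  94  90 113]
214 [185 183 188 186 185 196 134  61  48  52  53  53  55  54  55  56  53  52
  53  54  52  45  65  85 104 122 129 165]
217 [184 186 188 185 186 193 155  76  39  51  56  55  53  54  53  51  55  54
  53  51  48  26 165 194 194 186 124 101]
219 [185 188 186 186 183 187 199 152  78  40  31  28  29  49  54  54  77  88
  85  78 150 174 185 186 189 159  92 105]
220 [188 187 185 184 183 191 194 181 163 167 170 167 166 173 169 169 169 173
 171 167 188 190 184 183 187 137 103 114]
0.091 [ 0.5231 -0.0516  0.091 ] [ 0.5373 -0.0993  0.091 ] heading 1.8598330751772705 turn 1.2010595784125224 len 0.049799947979602216
0.099 [ 0.5227 -0.0501  0.099 ] [ 0.5366 -0.0965  0.099 ] heading 1.8598330751772705 turn 1.2010595784125224 len 0.04848505095863302
scene adj diff mean/max 2.484814814814815 16
top adj diff mean/max 11.738930041152264 20
```

View pics/top2.png

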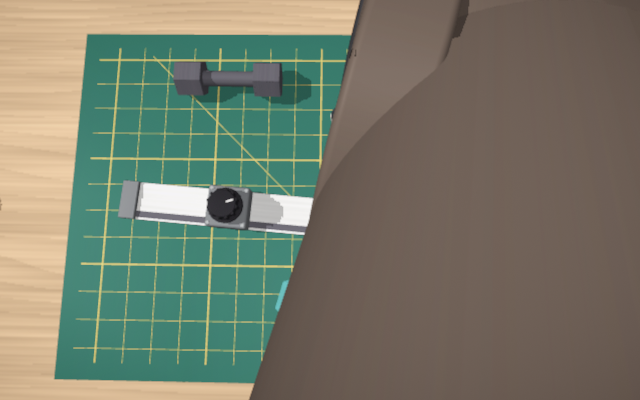

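```bash
python3 -c "
from cell import arm
print(arm.sign_off(), arm.observe()['clock'])"
```

```text
the job is handed in; nothing more can be done
the job is handed in; nothing more can be done
```

The guide rail is locked. I gripped the lock knob's bar, pressed it about 8 mm down, and the force rose sharply to 23 N as it bottomed. Holding it down, I turned it clockwise until it hit the stop, with a resisting moment of 0.6 N m. I then let it rise on its spring, opened the jaws and backed off straight up. The robot's clock read about 10 s of the 32 s allowed.

Last checks, from the cameras:
- **Turn:** the pointer is at about 1.20 rad from square across the rail, which is the locked stop. It started at about 0.13 rad.
- **Height:** the stripe on the bar is at 0.098 m, the same as before the press by the same pair of views, so the knob is fully up.
- **Adjuster:** its mark looks unchanged in the scene and top views. The top picture was overall a little brighter or darker than before (differences of at most 20 grey levels), with no sign of movement.
- **Contact:** the force on the tool was near zero and the gripper was clear before I handed in.

Three things did not line up perfectly:
- **Grip slip:** the gripper ended about 0.06 rad further round than the bar, so the pads slipped or flexed slightly at the stop.
- **Height measure:** before the move, the top and wrist cameras put the stripe at 0.089 m because they are a poor pair for height. The other two pairs gave 0.098 and 0.0995 m, and I used those.
- **Hidden view:** after the move the arm hid the lock knob from the top camera, so the final check of it used the wrist and scene views only.

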